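# Gauge the bearing blocks and take out the faulty one

## Task

Take the green-handled go gauge from its stand and try it in the bore of each of the three bearing blocks in the rack, left nest first, then the middle, then the right, each time pushing its pin in as far as it will go. Put any block that the pin does not enter all the way into the red reject tray, flat on its floor with the bore upright, leave the sound ones in their nests, and stand the gauge back in its stand.

Things in the scene. Friction and masses are not known exactly. Their poses are not given: they have to be found in the camera images.
- gauge: Go gauge, 88 mm long, about 0.15 kg, upright in the stand at the start: steel pin 16 mm diameter, 36 mm long, tip chamfered 3 mm; collar 29 mm diameter, 4 mm thick; square green handle with black bands 24 x 24 x 48 mm, faces along the body's x and y. Origin: centre of the pin's tip; z up towards the handle.
- gauge_tip (a point): Centre of the tip of the gauge's pin (same point as the gauge's origin).
- gauge_grip (a point): Middle of the gauge's handle, 64 mm above the pin's tip.
- stand: Wooden gauge stand, fixed, 66 x 66 x 44 mm, with a hole 22 mm in diameter and 40 mm deep in its top; the gauge's collar rests on the top. Origin: centre of the underside.
- stand_mouth (a point): Centre of the stand's hole at its top face, 44 mm above the table; z up.
- block_rack: Grey inspection rack, fixed: base plate 130 x 266 x 8 mm with three nests in a row along its y axis, 100 mm apart. Each nest has an end stop beyond both ends of the block (inner faces 94 mm apart, 23 mm above the table) and low side lips (inner faces 50 mm apart, 12.5 mm above the table). Origin: centre of the underside.
- nest_left (a point): Centre of the floor of the leftmost (+y) nest as the robot sees it, 8 mm above the table; the underside of a block rests here.
- nest_middle (a point): Centre of the floor of the middle nest as the robot sees it, 8 mm above the table; the underside of a block rests here.
- nest_right (a point): Centre of the floor of the rightmost (-y) nest as the robot sees it, 8 mm above the table; the underside of a block rests here.
- block_p: One of three look-alike loose aluminium bearing blocks, 90 x 46 x 40 mm (x, y, z), 0.2 to 0.4 kg, with 2 mm of play in its nest; which block is in which nest varies. Origin: centre of the underside; z up; x (long) along the rack's x. A plastic bush (grey 28 mm ring on top, dark inside) lines the upright through bore in its middle. Faulty and sound ones cannot safely be told apart by looking.
- block_p_mouth (a point): Centre of block_p's bore at its top face, 40 mm above its underside; z up. The mouth is 19 mm in diameter. A sound bore is 19 mm all through and takes the pin up to its collar (36 mm); a faulty one narrows to 12 mm inside and stops the pin 12 mm down. A pin that misses the bore stops on the top face.
- block_q: One of three look-alike loose aluminium bearing blocks, 90 x 46 x 40 mm (x, y, z), 0.2 to 0.4 kg, with 2 mm of play in its nest; which block is in which nest varies. Origin: centre of the underside; z up; x (long) along the rack's x. A plastic bush (grey 28 mm ring on top, dark inside) lines the upright through bore in its middle. Faulty and sound ones cannot safely be told apart by looking.
- block_q_mouth (a point): Centre of block_q's bore at its top face, 40 mm above its underside; z up. The mouth is 19 mm in diameter. A sound bore is 19 mm all through and takes the pin up to its collar (36 mm); a faulty one narrows to 12 mm inside and stops the pin 12 mm down. A pin that misses the bore stops on the top face.
- block_r: One of three look-alike loose aluminium bearing blocks, 90 x 46 x 40 mm (x, y, z), 0.2 to 0.4 kg, with 2 mm of play in its nest; which block is in which nest varies. Origin: centre of the underside; z up; x (long) along the rack's x. A plastic bush (grey 28 mm ring on top, dark inside) lines the upright through bore in its middle. Faulty and sound ones cannot safely be told apart by looking.
- block_r_mouth (a point): Centre of block_r's bore at its top face, 40 mm above its underside; z up. The mouth is 19 mm in diameter. A sound bore is 19 mm all through and takes the pin up to its collar (36 mm); a faulty one narrows to 12 mm inside and stops the pin 12 mm down. A pin that misses the bore stops on the top face.
- reject_tray: Red open reject tray, fixed, outside 124 x 150 x 26 mm (x, y, z), walls and floor 4 mm thick, empty. Origin: centre of the underside.

How it is judged (in metres and radians):
On the way, in this order (a step that is already met when the one before it is completed fails the run):
1. the gauge has been pushed as far as it will go into the bore of the block in the left nest (((distance between block_p and nest_left below 0.008 m and horizontal distance between gauge_tip and block_p_mouth below 0.005 m and z of gauge_tip in the frame of block_p_mouth below -0.028 m) or (distance between block_q and nest_left below 0.008 m and horizontal distance between gauge_tip and block_q_mouth below 0.005 m and z of gauge_tip in the frame of block_q_mouth below -0.01 m and contact force between gauge and block_q above 1 N) or (distance between block_r and nest_left below 0.008 m and horizontal distance between gauge_tip and block_r_mouth below 0.005 m and z of gauge_tip in the frame of block_r_mouth below -0.028 m))), for 0.1 s.
2. the gauge has been pushed as far as it will go into the bore of the block in the middle nest (((distance between block_p and nest_middle below 0.008 m and horizontal distance between gauge_tip and block_p_mouth below 0.005 m and z of gauge_tip in the frame of block_p_mouth below -0.028 m) or (distance between block_q and nest_middle below 0.008 m and horizontal distance between gauge_tip and block_q_mouth below 0.005 m and z of gauge_tip in the frame of block_q_mouth below -0.01 m and contact force between gauge and block_q above 1 N) or (distance between block_r and nest_middle below 0.008 m and horizontal distance between gauge_tip and block_r_mouth below 0.005 m and z of gauge_tip in the frame of block_r_mouth below -0.028 m))), for 0.1 s.
3. the gauge has been pushed as far as it will go into the bore of the block in the right nest (((distance between block_p and nest_right below 0.008 m and horizontal distance between gauge_tip and block_p_mouth below 0.005 m and z of gauge_tip in the frame of block_p_mouth below -0.028 m) or (distance between block_q and nest_right below 0.008 m and horizontal distance between gauge_tip and block_q_mouth below 0.005 m and z of gauge_tip in the frame of block_q_mouth below -0.01 m and contact force between gauge and block_q above 1 N) or (distance between block_r and nest_right below 0.008 m and horizontal distance between gauge_tip and block_r_mouth below 0.005 m and z of gauge_tip in the frame of block_r_mouth below -0.028 m))), for 0.1 s.
At the end, for the whole second after the job is handed in: Faulty block flat in the reject tray (centre within 55 mm in x, 68 mm in y of the tray's, under 10 mm up, tilt < 0.1 rad); sound blocks in nests (within 8 mm of a nest centre, tilt < 0.08 rad); gauge pin-down in its stand (within 8 mm of the axis, 30 mm deep, tilt < 0.1 rad); all at rest ((distance between block_p and nest_left below 0.008 m or distance between block_p and nest_middle below 0.008 m or distance between block_p and nest_right below 0.008 m) and angle between each of block_p, block_r's own z axis and vertical below 0.08 rad and (distance between block_r and nest_left below 0.008 m or distance between block_r and nest_middle below 0.008 m or distance between block_r and nest_right below 0.008 m) and x of block_q in the frame of reject_tray between -0.055 and 0.055 m and y of block_q in the frame of reject_tray between -0.068 and 0.068 m and z of block_q in the frame of reject_tray below 0.01 m and angle between each of block_q, gauge's own z axis and vertical below 0.1 rad and horizontal distance between gauge_tip and stand_mouth below 0.008 m and z of gauge_tip in the frame of stand_mouth below -0.03 m and linear speed of each of block_p, block_q, block_r, gauge below 0.01 m/s); the robot touches nothing.
It also fails if it takes over 70 s, if anything falls off the work surface, if the arm or the gripper's body presses on something with over 40 N, if the wrist force passes 120 N, or if a joint passes its speed limit or range.

## Robot

A 7-joint arm with a two-finger parallel gripper is mounted at the origin on a cart in front of the work surface, level with it; the furniture and walls round the work are solid. World frame = base frame: x ahead of the robot, y to its left, z up, the work surface at z = 0. Lengths are in mm, angles in rad, forces in N, time in s.
With the tool pointing down it reaches from about 350 to 900 mm from the base axis. Payload 8.1 kg.
Tool frame: the origin (TCP) lies at the very end of the fingers, on their centre line; the grasp point (between the pads) lies 19 mm behind it; z points along the fingers, y is the direction in which the jaws open and shut (so a half turn about z gives the same grasp; the last joint's range is limited). The gripper opens to 92 mm and grips with 3 to 60 N. Pads are 19 mm wide; open, the fingers measure 130 mm over their backs; the gripper's body (75 mm by 190 mm) begins 47 mm behind the grasp point.
Start: joints at [1.228, 0.434, 0.025, 1.573, -0.012, 1.134, -0.075], TCP at [148.418, -607.136, 226.742] pointing down, gripper open.
Joint ranges: [-2.62, 2.62], [-0.44, 2.09], [-1.27, 1.32], [0.08, 2.57], [-1.32, 4.46], [0.12, 2], [-2.74, 2.74]. Speed limits (rad/s): [2.22, 2.22, 3.01, 3.01, 3.14, 3.14, 3.14].

## Interface

Orientations are given as a rotation vector (axis times angle).
In Python, from cell import manip gives the robot as it stands.
- The arm moves only by the tool play_rows, never from a script. Its arguments are lists of equal length, an entry for each row: "translation": the shift along the tool's x, y, z in m, a list of three; "twist": the turn about the tool's z in degrees; "jaw": the finger opening in m, from 0 to 0.0918. A call has 1 to 10 rows; each row shifts and turns the commanded pose from where the row before left it, along the tool's axes as they then stand; what a row does not reach is not made up. A row lasts 1/8 s, in which the tool goes at most 62.5 mm and 10.7 degrees, less where a joint would pass 70% of its speed; a pose out of reach is approached as far as the arm can. A call with a gripper value outside its range is refused whole. The fingers move at their own pace and stop on an object; the grip force is fixed at half the most. Time passes only in rows, so rows that do not move let the fingers close. It gives the time, the measured TCP pose, the force and the opening at its end, in the units of the state.
- manip.get_obs(): the state, without advancing time (a new reading comes with each control period).
- manip.capture(name): name is "side" or "top" or "wrist"; returns the picture (400x640x3 uint8, red, green, blue); there is no depth.
- manip.camera_params(name): a dict with "intrinsics" (3x3 intrinsics, pixels), "T" (4x4, takes a point from camera to world coordinates). Camera axes: x right, y down, z forward; pixel columns grow to the right and rows downward; lengths in mm; the calibration is good to about 2 mm. A picture is of the moment at which its call begins: read the wrist's pose just before it. camera_params takes no time and is no camera call; for the wrist camera it gives the pose at the moment of the call.
- manip.sign_off(): hands the job in, once; it reports no verdict.
Trained networks look in the newest picture that a camera, given by its name, has taken for a name from the list of things; names that differ only in an ending like _2 or _b are one class to them, and where a whole thing is asked for, a point or a joint stands for the part that bears it (a point fixed in the world has none). Each returns a list of dicts, best first, with "p" (0 to 1); they miss things now and then, are a little off and sometimes report something else, mostly with a low value. They report only what shows in the picture. A call takes as long as a camera call.
- manip.look_for(label, camera): "extent" ([centre column, centre row, width, height] as shares, 0 to 1, of the picture: columns of its width, rows of its height, round what is visible of it).
- manip.silhouettes(label, camera): "mask" (400x640 bool, what is visible of it) and "extent" ([centre column, centre row, width, height] as shares, 0 to 1, of the picture: columns of its width, rows of its height, round what is visible of it).
- manip.place_of(label, camera): "location" ([column, row] as shares, 0 to 1, of the picture: columns of its width, rows of its height: a listed point, or the origin of a listed thing).
The state is a dict: "time": time; "joint_positions": joint angles; "qvel": joint speeds; "joint_efforts": joint torques, N m; "ee_pos": TCP position; "tool_rot": TCP orientation; "wrist_force": force on the tool from outside, world axes, zero at the start; "torque": the same for the moment, N m; "gripper_width": finger opening in mm.
Only numpy, scipy, OpenCV 4.12 (cv2) and the standard library are available. Lean on these libraries where they do the work, as an engineer would, in place of code of your own. Each camera call takes 0.05 s, during which the arm holds its last target.

## Working session

There is one attempt and no reset: what is moved stays moved. The work goes in short steps, Python scripts to look and compute and a tool call to move; the robot and the scene stay as the last step left them, time stands still between calls to the robot, and variables do not carry over. Pictures are saved under pics/ and viewed, and the job is handed in when it is done.

Besides the shell and the picture viewer there is one more tool, called after ">>>" as name(argument=value, ...), one argument or row to a line, values as JSON. play_rows: Moves the arm, as the interface text tells. Its arguments: {"type":"object","properties":{"translation":{"type":"array","items":{"type":"array","items":{"type":"number"}}},"twist":{"type":"array","items":{"type":"number"}},"jaw":{"type":"array","items":{"type":"number"}}},"required":["translation","twist","jaw"]}

```bash
ls; mkdir -p pics; python3 - <<'E'
from cell import manip
import cv2,numpy as np
np.set_printoptions(precision=4,suppress=True)
print(manip.get_obs())
for n in ("side","top","wrist"):
    im=manip.capture(n); cv2.imwrite(f"pics/{n}0.png",im[:,:,::-1])
    c=manip.camera_params(n); print(n,np.array(c["intrinsics"]),np.array(c["T"]))
E
```

```text
pics
{'time': 0.0, 'joint_positions': array([ 1.2284,  0.4352,  0.025 ,  1.5741, -0.0116,  1.134 , -0.0751]), 'qvel': array([-0.0015,  0.0004,  0.001 , -0.0003,  0.0017, -0.0016, -0.0021]), 'joint_efforts': array([  0.0003, -66.7853,   0.9847, -31.446 ,  -0.0608,   0.0429,
         0.0001]), 'ee_pos': array([ 148.2271, -606.6214,  225.9462]), 'tool_rot': array([-3.1175, -0.3754,  0.0006]), 'wrist_force': array([ 0.1848, -0.209 ,  0.0856]), 'torque': array([-0.0422,  0.0028,  0.0069]), 'gripper_width': 91.92626808024596}
side [[424.222    0.     311.171 ]
 [  0.     424.222  196.0498]
 [  0.       0.       1.    ]] [[ -0.8933  -0.1872   0.4087 225.8076]
 [ -0.4493   0.4016  -0.798  679.4145]
 [ -0.0148  -0.8965  -0.4428 454.1767]
 [  0.       0.       0.       1.    ]]
top [[408.5605   0.     318.9729]
 [  0.     408.5605 201.874 ]
 [  0.       0.       1.    ]] [[ -0.2008  -0.9573   0.2079 399.2943]
 [ -0.9796   0.1973  -0.0375  10.4181]
 [ -0.0051  -0.2112  -0.9774 917.4056]
 [  0.       0.       0.       1.    ]]
wrist [[289.5494   0.     319.8125]
 [  0.     289.5494 201.352 ]
 [  0.       0.       1.    ]] [[   0.2369   -0.9296   -0.2822  224.0451]
 [  -0.9715   -0.2274   -0.0665 -588.7834]
 [  -0.0023    0.2899   -0.957   383.3781]
 [   0.        0.        0.        1.    ]]
```

View pics/top0.png

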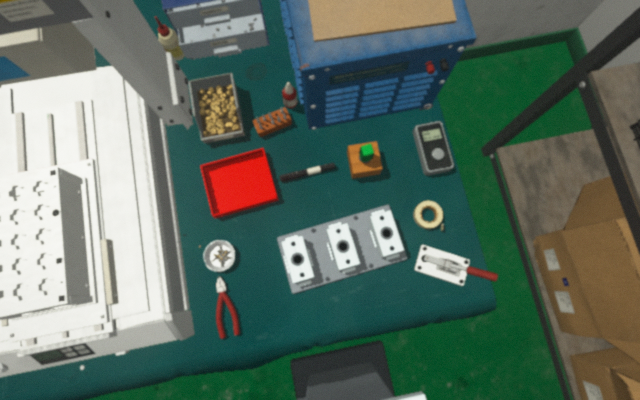

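View pics/side0.png

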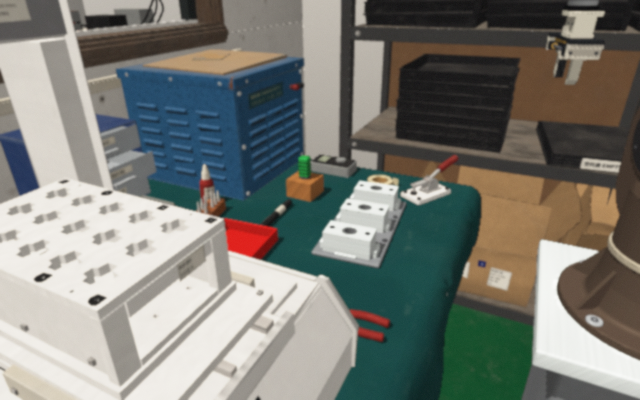

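View pics/wrist0.png

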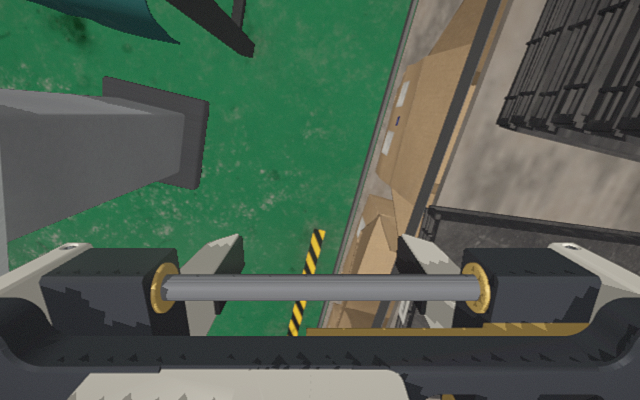

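The top view shows the blocks' bores near (297,259), (343,246) and (387,233), the gauge at (366,150), and the tray at (240,182). Next I'll measure them.

```bash
cat > h.py <<'E'
from cell import manip
import cv2,numpy as np
np.set_printoptions(precision=4,suppress=True)
def ray(n,uv,z,c=None):
    c=c or manip.camera_params(n); K=np.array(c["intrinsics"]);T=np.array(c["T"])
    d=T[:3,:3]@np.linalg.inv(K)@np.array([uv[0],uv[1],1.]); o=T[:3,3]
    return o+d*(z-o[2])/d[2]
def proj(n,P,c=None):
    c=c or manip.camera_params(n); K=np.array(c["intrinsics"]);T=np.array(c["T"])
    p=T[:3,:3].T@(np.array(P)-T[:3,3]); q=K@p; return q[:2]/q[2]
def R():
    from scipy.spatial.transform import Rotation
    return Rotation.from_rotvec(manip.get_obs()["tool_rot"]).as_matrix()
E
python3 - <<'E'
from h import *
L={"block_p_mouth":48,"gauge_grip":72,"stand_mouth":44,"block_rack":0,"reject_tray":0,"nest_left":8,"nest_middle":8,"nest_right":8,"gauge":8}
for cam in ("top","side"):
    im=manip.capture(cam)
    for l,z in L.items():
        for r in manip.place_of(l,cam)[:3]:
            uv=np.array(r["location"])*[640,400]
            print(cam,l,round(r["p"],2),uv,ray(cam,uv,z))
print(manip.get_obs()["time"]); print(R())
E
```

```text
top block_p_mouth 0.97 [295.68 256.68] [477.9581  49.1595  48.    ]
top block_p_mouth 0.63 [340.608 246.88 ] [479.0793 -48.3444  48.    ]
top block_p_mouth 0.36 [364.48 153.92] [ 671.0471 -144.4447   48.    ]
top gauge_grip 0.72 [365.888 152.2  ] [ 666.7507 -144.0419   72.    ]
top gauge_grip 0.29 [340.224 246.72 ] [477.3597 -46.0148  72.    ]
top stand_mouth 0.78 [365.632 154.4  ] [ 670.6733 -147.4322   44.    ]
top block_rack 0.32 [384.192 234.8  ] [ 490.3138 -153.6497    0.    ]
top reject_tray 0.65 [237.376 186.08 ] [669.3832 153.0234   0.    ]
top nest_left 0.59 [296.896 262.2  ] [469.1391  50.6013   8.    ]
top nest_left 0.28 [380.8 235.6] [ 489.2969 -144.3767    8.    ]
top nest_middle 0.71 [390.016 231.4  ] [ 494.3452 -166.7792    8.    ]
top nest_middle 0.68 [337.088 249.52 ] [478.597  -42.1522   8.    ]
top nest_right 0.72 [382.016 235.32 ] [ 489.362  -147.1838    8.    ]
top gauge 0.67 [364.928 164.52 ] [ 658.154  -146.8055    8.    ]
side block_p_mouth 0.62 [348.288 227.4  ] [477.8295  36.6535  48.    ]
side gauge_grip 0.83 [306.496 166.6  ] [ 659.2753 -145.2852   72.    ]
side gauge_grip 0.73 [348.224 247.32 ] [438.8847 133.8029  72.    ]
side stand_mouth 0.56 [306.304 180.92 ] [ 650.8558 -126.7611   44.    ]
side block_rack 0.6 [230.976 253.28 ] [672.9322 145.9476   0.    ]
side reject_tray 0.84 [230.208 253.92 ] [672.9562 148.3516   0.    ]
side reject_tray 0.47 [305.088 195.   ] [ 660.9341 -137.9448    0.    ]
side nest_left 0.6 [347.328 247.8  ] [475.4753  44.6966   8.    ]
side nest_left 0.54 [349.12 248.8 ] [471.1134  46.4181   8.    ]
side gauge 0.71 [305.024 190.6  ] [ 664.6398 -145.1107    8.    ]
1.15
[[ 0.9714  0.2374 -0.    ]
 [ 0.2374 -0.9714 -0.    ]
 [-0.      0.     -1.    ]]
```

```bash
python3 - <<'E'
import cv2
im=cv2.imread("pics/top0.png")[125:305,190:450]
cv2.imwrite("pics/top0c.png",cv2.resize(im,None,fx=3,fy=3,interpolation=cv2.INTER_CUBIC))
E
```

```text
(no output)
```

View pics/top0c.png

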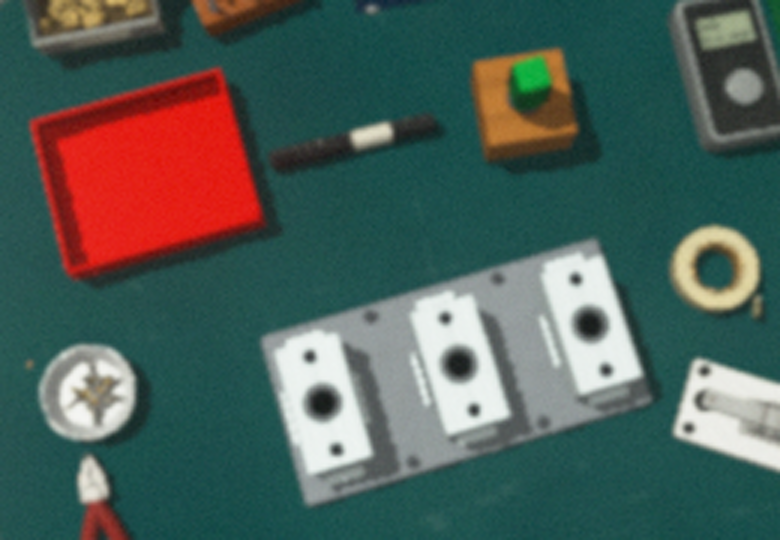

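```bash
python3 - <<'E'
from h import *
im=cv2.imread("pics/top0.png"); g=cv2.cvtColor(im,cv2.COLOR_BGR2GRAY)
f=lambda x,y:(190+(x+.5)/3-.5,125+(y+.5)/3-.5)
for x,y in ((322,402),(459,364),(590,325)):
    u,v=f(x,y); u0,v0=int(round(u)),int(round(v))
    w=np.clip(150-g[v0-7:v0+8,u0-7:u0+8].astype(float),0,None)
    yy,xx=np.mgrid[-7:8,-7:8]; m=(xx**2+yy**2<=42); w*=m
    c=(u0+(w*xx).sum()/w.sum(),v0+(w*yy).sum()/w.sum())
    print("bore",c,ray("top",c,48))
C=[ray("top",f(*p),8) for p in ((262,338),(598,240),(652,402),(306,504))]
print("rack",np.array(C),np.mean(C,0)); 
print([np.linalg.norm(C[i]-C[(i+1)%4]) for i in range(4)],[np.degrees(np.arctan2(*(C[i]-C[(i+1)%4])[[1,0]])) for i in range(4)])
C=[ray("top",f(*p),26) for p in ((31,121),(222,69),(266,222),(72,277))]
print("tray",np.array(C),np.mean(C,0));print([np.linalg.norm(C[i]-C[(i+1)%4]) for i in range(4)],[np.degrees(np.arctan2(*(C[i]-C[(i+1)%4])[[1,0]])) for i in range(4)])
C=[ray("top",f(*p),44) for p in ((473,61),(562,50),(577,134),(488,159))]
print("stand",np.array(C),np.mean(C,0));print([np.linalg.norm(C[i]-C[(i+1)%4]) for i in range(4)],[np.degrees(np.arctan2(*(C[i]-C[(i+1)%4])[[1,0]])) for i in range(4)])
C=[ray("top",f(*p),96) for p in ((512,63),(543,57),(549,84),(519,90))]
print("gauge",np.array(C),np.mean(C,0));print([np.linalg.norm(C[i]-C[(i+1)%4]) for i in range(4)],[np.degrees(np.arctan2(*(C[i]-C[(i+1)%4])[[1,0]])) for i in range(4)])
E
```

```text
bore (np.float64(297.1127086007702), np.float64(258.8)) [472.9724  47.0338  48.    ]
bore (np.float64(342.5800571350837), np.float64(245.93116582777853)) [480.2062 -52.8789  48.    ]
bore (np.float64(386.26403183751887), np.float64(232.6432002195691)) [ 489.175  -150.4914   48.    ]
rack [[ 532.2348   83.7484    8.    ]
 [ 554.2936 -179.0041    8.    ]
 [ 427.8178 -189.1256    8.    ]
 [ 406.9542   74.1879    8.    ]] [480.3251 -52.5483   8.    ]
[np.float64(263.67681024625983), np.float64(126.88018573781792), np.float64(264.1388208816615), np.float64(125.64483015581281)] [np.float64(94.79889724985331), np.float64(4.57549870454564), np.float64(-85.46964752045915), np.float64(-175.63606159706802)]
tray [[727.972  224.631   26.    ]
 [739.5633  75.1722  26.    ]
 [614.4852  63.7786  26.    ]
 [602.4626 211.8044  26.    ]] [671.1208 143.8466  26.    ]
[np.float64(149.9076179231966), np.float64(125.5959224958619), np.float64(148.51325976382637), np.float64(126.16306071769715)] [np.float64(94.43470010235137), np.float64(5.204829146148856), np.float64(-85.35666202288188), np.float64(-174.1
[... 164 characters left out ...]
7 -143.3152   44.    ]
[np.float64(67.63422746586335), np.float64(66.45516666162774), np.float64(68.97112834441073), np.float64(76.97267693655256)] [np.float64(85.72790184939066), np.float64(-3.680313862418849), np.float64(-85.4979127218319), np.float64(175.84449141570002)]
gauge [[ 675.7171 -131.4042   96.    ]
 [ 675.6413 -153.8451   96.    ]
 [ 655.2538 -153.4255   96.    ]
 [ 655.2064 -131.783    96.    ]] [ 665.4546 -142.6144   96.    ]
[np.float64(22.44104021197152), np.float64(20.391790436606154), np.float64(21.64260642323684), np.float64(20.514232431403546)] [np.float64(89.80638151162326), np.float64(-1.179009169547008), np.float64(-89.87444187259027), np.float64(-178.9420347829712)]
```

>>> play_rows(
  translation=[
    [0.048,-0.028,0],
    [0.048,-0.028,0],
    [0.048,-0.028,0],
    [0.048,-0.028,0],
    [0.048,-0.028,0],
    [0.048,-0.028,0],
    [0.048,-0.028,0],
    [0.048,-0.028,0],
    [0.048,-0.028,0],
    [0.048,-0.028,0],
  ],
  twist=[0,0,0,0,0,0,0,0,0,0],
  jaw=[0.06,0.06,0.06,0.06,0.06,0.06,0.06,0.06,0.06,0.06],
)

```text
time: 2.4
ee_pos: [549.4, -220.0, 226.9]
tool_rot: [3.119, 0.375, 0.001]
wrist_force: [0.5, 0.2, 0.3]
gripper_width: 60.1
```

>>> play_rows(
  translation=[
    [0.047,-0.029,0],
    [0.046,-0.028,0],
    [0,0,0],
    [0,0,0],
    [0,0,0],
  ],
  twist=[0,0,8,8,0],
  jaw=[0.06,0.06,0.06,0.06,0.06],
)

```text
time: 3.02
ee_pos: [625.1, -143.6, 226.6]
tool_rot: [3.141, -0.061, -0.0]
wrist_force: [-0.1, 0.3, -0.1]
gripper_width: 59.8
```

```bash
python3 - <<'E'
from h import *
c=manip.camera_params("wrist")
im=manip.capture("wrist"); cv2.imwrite("pics/w1.png",im[:,:,::-1]); np.save("w1T.npy",np.array(c["T"]))
o=manip.get_obs();print(o["time"],o["ee_pos"],R(),o["wrist_force"],o["gripper_width"])
print(np.array(c["T"]))
E
```

```text
3.075 [ 625.0041 -143.7287  226.6798] [[ 0.9993 -0.0365 -0.0001]
 [-0.0365 -0.9993 -0.0003]
 [-0.0001  0.0003 -1.    ]] [ 0.5782 -0.0999  0.5001] 59.79687583342015
[[  -0.039    -0.9562   -0.29    702.9632]
 [  -0.9992    0.0371    0.0121 -147.0854]
 [  -0.0009    0.2903   -0.9569  383.8811]
 [   0.        0.        0.        1.    ]]
```

View pics/w1.png

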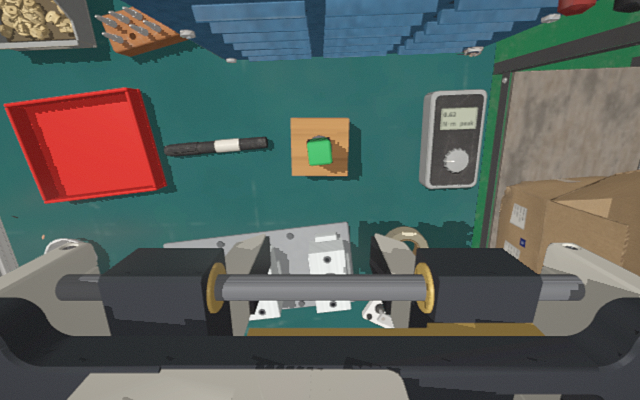

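The wrist view shows the gauge top at about (319,152), slightly rotated relative to the stand (291–349, 118–177).

```bash
python3 - <<'E'
from h import *
im=cv2.imread("pics/w1.png")
c=manip.camera_params("wrist")
hsv=cv2.cvtColor(im,cv2.COLOR_BGR2HSV)
m=cv2.inRange(hsv,(50,140,120),(75,255,255)); m[:,:290]=0;m[:,350:]=0;m[:110]=0;m[190:]=0
n,l,s,ce=cv2.connectedComponentsWithStats(m); k=1+np.argmax(s[1:,4]); print(s[k],ce[k])
cnt=cv2.findContours((l==k).astype(np.uint8),0,2)[0][0]
r=cv2.minAreaRect(cnt); b=cv2.boxPoints(r)
P=np.array([ray("wrist",p,96,c) for p in b]); print(r,P,P.mean(0)); print([np.degrees(np.arctan2(*(P[i]-P[(i+1)%4])[[1,0]])) for i in range(4)],[np.linalg.norm(P[i]-P[(i+1)%4]) for i in range(4)])
m2=cv2.inRange(hsv,(8,90,60),(22,255,255)); m2[:,:280]=0;m2[:,360:]=0;m2[:110]=0;m2[185:]=0
xs=np.where((m2>0).sum(1)>15)[0]; print("stand rows",xs.min(),xs.max()); xs=np.where((m2>0).sum(0)>15)[0]; print("cols",xs.min(),xs.max())
C=np.array([ray("wrist",p,44,c) for p in ((291,118),(349,118),(349.5,176.5),(291,176.5))]); print(C,C.mean(0))
print("cabinet",ray("wrist",(230,60),0,c),ray("wrist",(490,50),0,c))
cv2.imwrite("pics/w1c.png",cv2.resize(im[105:195,270:370],None,fx=6,fy=6,interpolation=cv2.INTER_CUBIC))
E
```

```text
[308 139  24  26 527] [319.4042 151.8691]
((319.43902587890625, 151.9512176513672), (24.294937133789062, 22.528034210205078), 83.6598129272461) [[ 677.5915 -133.2118   96.    ]
 [ 679.1672 -155.1502   96.    ]
 [ 655.4272 -157.1776   96.    ]
 [ 653.7518 -134.7101   96.    ]] [ 666.4844 -145.0624   96.    ]
[np.float64(94.10837391513543), np.float64(4.881323168829685), np.float64(-85.73522032013905), np.float64(-176.40385476791064)] [np.float64(21.994891997866123), np.float64(23.82643301181437), np.float64(22.529943197707922), np.float64(23.886721541710944)]
stand rows 118 175
cols 291 348
[[ 699.3028 -114.0613   44.    ]
 [ 696.8823 -179.462    44.    ]
 [ 629.6116 -179.5372   44.    ]
 [ 632.1861 -109.6334   44.    ]] [ 664.4957 -145.6735   44.    ]
cabinet [768.7412 -40.6238   0.    ] [ 768.0307 -352.7003    0.    ]
```

View pics/w1c.png

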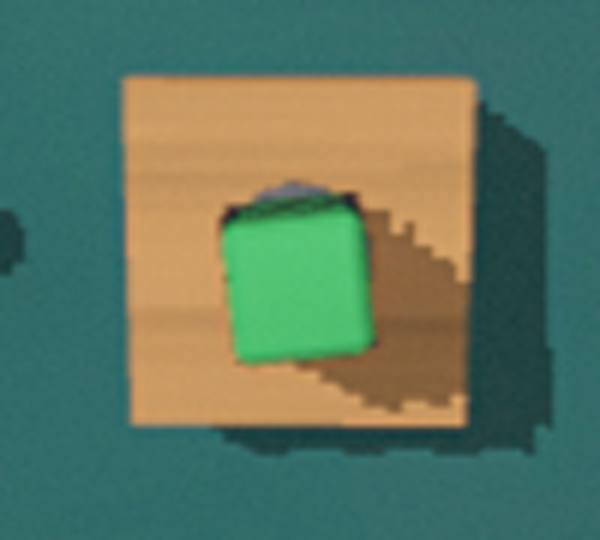

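```bash
python3 - <<'E'
from h import *
a=manip.capture("top")[60:260,240:500]; b=manip.capture("side")[20:220,200:460]
cv2.imwrite("pics/ts1.png",cv2.resize(np.hstack([a,b])[:,:,::-1],None,fx=1.5,fy=1.5,interpolation=cv2.INTER_CUBIC))
print(manip.get_obs()["joint_positions"])
E
```

```text
[ 0.2267  0.4677 -0.1257  1.5202  0.0618  1.1576 -1.5182]
```

View pics/ts1.png

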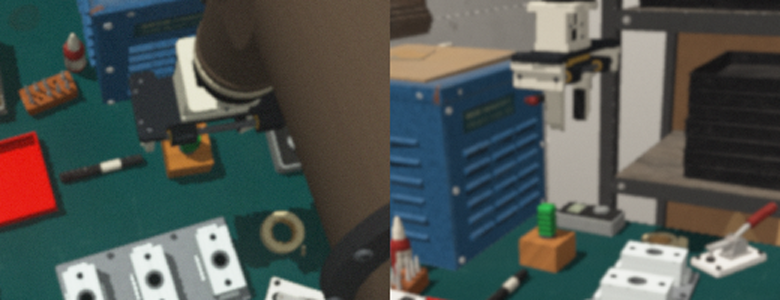

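The wrist camera sits about 78 mm ahead of the tool, close to the cabinet front at x≈768. I'll turn the tool half a turn for clearance, giving a yaw of 184.5°.

>>> play_rows(
  translation=[
    [0,0,0],
    [0,0,0],
    [0,0,0],
    [0,0,0],
    [0,0,0],
    [0,0,0],
    [0,0,0],
    [0,0,0],
    [0,0,0],
    [0,0,0],
  ],
  twist=[-10.4,-10.4,-10.4,-10.4,-10.4,-10.4,-10.4,-10.4,-10.4,-10.4],
  jaw=[0.06,0.06,0.06,0.06,0.06,0.06,0.06,0.06,0.06,0.06],
)

```text
time: 4.42
ee_pos: [624.9, -144.1, 226.9]
tool_rot: [1.973, 2.444, 0.0]
wrist_force: [-0.8, 0.3, -0.2]
gripper_width: 60.0
```

>>> play_rows(
  translation=[
    [0,0,0],
    [0,0,0],
    [0,0,0],
    [0,0,0],
    [0,0,0],
    [0,0,0],
    [0,0,0],
    [0,0,0],
    [0,0,0],
  ],
  twist=[-10.4,-10.4,-10.4,-10.4,-10.4,-10.4,-10.4,-9.7,0],
  jaw=[0.06,0.06,0.06,0.06,0.06,0.06,0.06,0.06,0.06],
)

```text
time: 5.55
ee_pos: [624.9, -144.3, 226.6]
tool_rot: [-0.116, 3.139, 0.001]
wrist_force: [0.7, -0.9, 0.1]
gripper_width: 59.8
```

```bash
python3 - <<'E'
from h import *
c=manip.camera_params("wrist")
im=manip.capture("wrist"); cv2.imwrite("pics/w2.png",im[:,:,::-1])
o=manip.get_obs();print(o["time"],o["ee_pos"],o["joint_positions"],o["wrist_force"]);print(R())
print(np.array(c["T"]))
E
```

```text
5.6 [ 624.9389 -144.1391  226.7   ] [ 0.6766  0.6108 -0.8723  1.4777  0.4766  1.2753  1.396 ] [-0.0089 -0.2033  0.014 ]
[[-0.9975 -0.0707  0.0001]
 [-0.0707  0.9975  0.0003]
 [-0.0001  0.0003 -1.    ]]
[[  -0.0731    0.9544    0.2894  545.8986]
 [   0.9973    0.0695    0.0227 -150.5973]
 [   0.0016    0.2903   -0.9569  383.9054]
 [   0.        0.        0.        1.    ]]
```

View pics/w2.png

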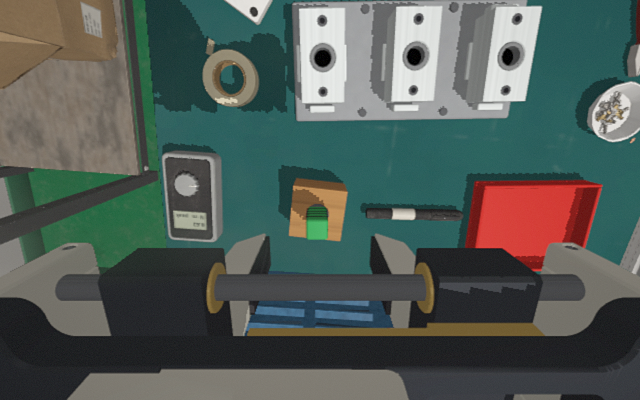

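The three bores show at (323,58) right nest, (414,57) middle and (510,57) left, with the gauge top at (317,231).

```bash
cat >> h.py <<'E'
def bore(cam,g,u,v,z=48,c=None,r=11,th=90):
    u0,v0=int(u),int(v); yy,xx=np.mgrid[-r:r+1,-r:r+1]
    m=(g[v0-r:v0+r+1,u0-r:u0+r+1]<th).astype(np.uint8)
    n,l,s,ce=cv2.connectedComponentsWithStats(m); k=1+np.argmax(s[1:,4])
    x,y,w,h,a=s[k]
    uv=(u0-r+x+(w-1)/2,v0-r+y+(h-1)/2); return uv,(w,h),ray(cam,uv,z,c)
E
python3 - <<'E'
from h import *
im=cv2.imread("pics/w2.png"); g=cv2.cvtColor(im,cv2.COLOR_BGR2GRAY); c=manip.camera_params("wrist")
for u,v in((510,57),(414,57),(323,58)):
    for th in (60,90,120): print(bore("wrist",g,u,v,48,c,13,th))
C=np.array([ray("wrist",p,48,c) for p in ((305,9),(344,9),(341,106),(303,104))]);print(C)
b=[(306.5,219.5),(328,219.5),(328,241),(306.5,241)]
P=np.array([ray("wrist",p,96,c) for p in b]); print(P,P.mean(0))
C=np.array([ray("wrist",p,44,c) for p in ((297,179),(347,184),(340,241),(290,237))]);print(C,C.mean(0))
o=cv2.resize(im[0:120,290:550],None,fx=3,fy=3,interpolation=cv2.INTER_CUBIC); cv2.imwrite("pics/w2b.png",o)
cv2.imwrite("pics/w2c.png",cv2.resize(im[165:255,270:370],None,fx=6,fy=6,interpolation=cv2.INTER_CUBIC))
E
```

```text
((np.float64(507.5), np.float64(56.0)), (np.int32(12), np.int32(17)), array([474.1774,  43.3736,  48.    ]))
((np.float64(510.5), np.float64(55.5)), (np.int32(18), np.int32(20)), array([473.4848,  46.4034,  48.    ]))
((np.float64(510.0), np.float64(55.5)), (np.int32(19), np.int32(20)), array([473.5219,  45.8779,  48.    ]))
((np.float64(414.0), np.float64(56.0)), (np.int32(15), np.int32(17)), array([481.1201, -54.893 ,  48.    ]))
((np.float64(415.5), np.float64(55.5)), (np.int32(18), np.int32(20)), array([480.536 , -53.3964,  48.    ]))
((np.float64(415.0), np.float64(55.5)), (np.int32(19), np.int32(20)), array([480.5731, -53.9215,  48.    ]))
((np.float64(322.0), np.float64(58.0)), (np.int32(17), np.int32(17)), array([ 489.8523, -151.3602,   48.    ]))
((np.float64(322.0), np.float64(57.5)), (np.int32(17), np.int32(20)), array([ 489.375 , -151.3948,   48.    ]))
((np.float64(322.0), np.float64(57.5)), (np.int32(19), np.int32(20)), array([ 489.375 , -151.3948,   48.    ]))
[[ 446.2596 -171.7232   48.    ]
 [ 443.4784 -132.4661   48.    ]
 [ 536.3273 -126.9848   48.    ]
 [ 537.1823 -168.8819   48.    ]]
[[ 654.0377 -156.3238   96.    ]
 [ 652.4512 -133.6034   96.    ]
 [ 677.2101 -131.6562   96.    ]
 [ 678.8309 -154.9108   96.    ]] [ 665.6325 -144.1235   96.    ]
[[ 622.7249 -171.7251   44.    ]
 [ 624.6618 -111.3301   44.    ]
 [ 699.8559 -112.9751   44.    ]
 [ 698.7503 -177.0449   44.    ]] [ 661.4982 -143.2688   44.    ]
```

View pics/w2b.png

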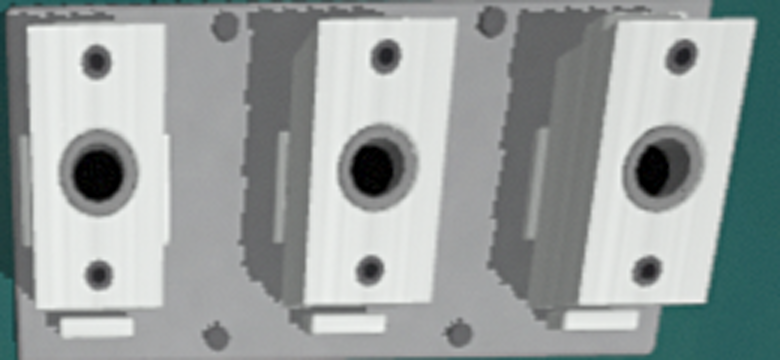

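View pics/w2c.png

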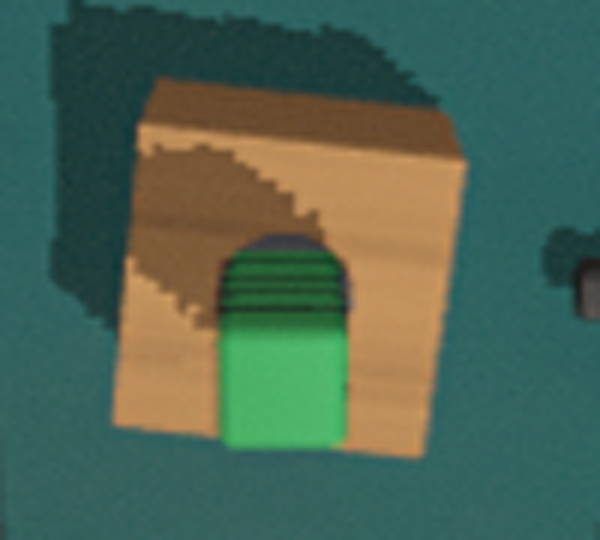

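>>> play_rows(
  translation=[
    [-0.0205,-0.0016,0.02],
    [-0.0205,-0.0016,0.03],
    [0,0,0.04],
    [0,0,0.04],
    [0,0,0.03],
    [0,0,0.0137],
    [0,0,0],
    [0,0,0],
    [0,0,0],
    [0,0,0],
  ],
  twist=[0,0,0,0,0,0,0,0,0,0],
  jaw=[0.06,0.06,0.06,0.06,0.06,0.06,0.05,0.02,0.015,0.015],
)

```text
time: 6.85
ee_pos: [666.6, -144.0, 53.9]
tool_rot: [-0.116, 3.138, -0.001]
wrist_force: [-0.5, -0.9, -0.2]
gripper_width: 24.7
```

>>> play_rows(
  translation=[
    [0,0,0],
    [0,0,0],
    [0,0,0],
    [0,0,0],
  ],
  twist=[0,0,0,0],
  jaw=[0.01,0.01,0.01,0.01],
)

```text
time: 7.35
ee_pos: [666.6, -144.0, 53.8]
tool_rot: [-0.116, 3.138, -0.001]
wrist_force: [-1.3, -0.0, 6.0]
gripper_width: 23.7
```

>>> play_rows(
  translation=[
    [0,0,-0.02],
    [0,0,-0.038],
    [0,0,-0.038],
    [0.0298,0.0339,0],
    [0.0298,0.0339,0],
    [0.0298,0.0339,0],
    [0.0298,0.0339,0],
    [0.0298,0.0339,0],
    [0.0298,0.0339,0],
    [0,0,0],
  ],
  twist=[0,0,0,0,0,0,0,0,0,0],
  jaw=[0.01,0.01,0.01,0.01,0.01,0.01,0.01,0.01,0.01,0.01],
)

```text
time: 8.6
ee_pos: [470.6, 48.3, 150.2]
tool_rot: [-0.125, 3.139, -0.001]
wrist_force: [1.2, -0.8, -2.0]
gripper_width: 23.9
```

```bash
python3 - <<'E'
from h import *
c=manip.camera_params("wrist")
im=manip.capture("wrist"); cv2.imwrite("pics/w3.png",im[:,:,::-1]); 
s=manip.capture("side")[100:300,230:490]
cv2.imwrite("pics/s3.png",cv2.resize(s[:,:,::-1],None,fx=3,fy=3,interpolation=cv2.INTER_CUBIC))
o=manip.get_obs();print(o["time"],o["ee_pos"],o["wrist_force"]);print(R())
p=o["ee_pos"]; print("side proj TCP, tip, bore",proj("side",p),proj("side",p-[0,0,45.8]),proj("side",[473.5,46.4,48]))
print("wrist proj tip",proj("wrist",p-[0,0,45.8],c),proj("wrist",[473.5,46.4,48],c))
E
```

```text
8.7 [473.1697  45.7237 149.8755] [ 0.8816 -0.9307 -1.1762]
[[-0.9972 -0.0748  0.0013]
 [-0.0748  0.9972 -0.0009]
 [-0.0012 -0.001  -1.    ]]
side proj TCP, tip, bore [350.1939 180.0305] [349.5314 203.3199] [348.4629 230.3298]
wrist proj tip [316.459  226.6203] [317.7918 204.6798]
```

View pics/w3.png

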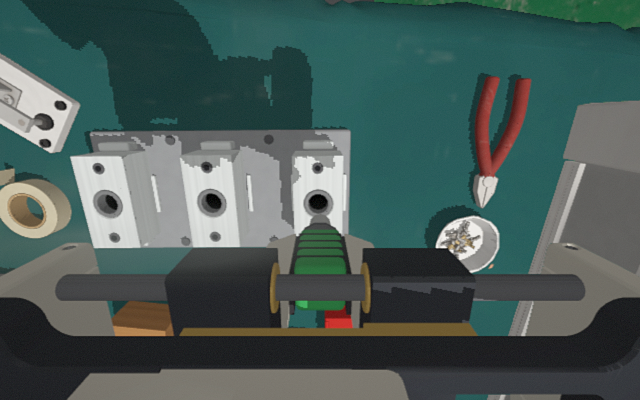

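View pics/s3.png

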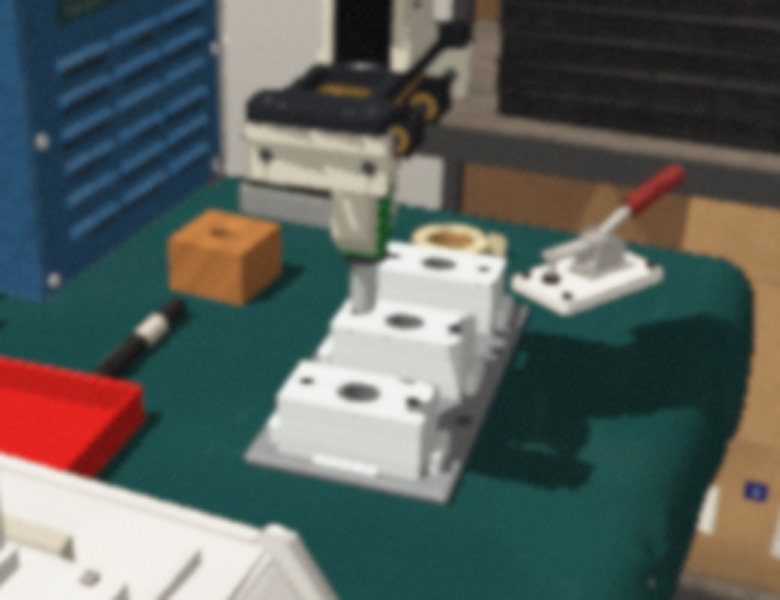

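```bash
python3 - <<'E'
from h import *
im=cv2.imread("pics/w3.png"); 
cv2.imwrite("pics/w3c.png",cv2.resize(im[180:260,270:370],None,fx=7,fy=7,interpolation=cv2.INTER_CUBIC))
g=cv2.cvtColor(im,cv2.COLOR_BGR2GRAY); c=manip.camera_params("wrist")
for th in (60,90,110): print(bore("wrist",g,317,202,48,c,13,th))
p=manip.get_obs()["ee_pos"]; print(manip.get_obs()["time"],p)
for dz,r in ((45.8,5),(42.8,8),(9.8,8),(9.8,14.5)):
  print(dz,[proj("wrist",p+[r*a,r*b,-dz],c) for a,b in((0,-1),(0,1),(-1,0),(1,0))])
E
```

```text
((np.float64(318.0), np.float64(201.5)), (np.int32(19), np.int32(16)), array([472.9318,  43.6997,  48.    ]))
((np.float64(318.0), np.float64(203.0)), (np.int32(19), np.int32(19)), array([474.3971,  43.806 ,  48.    ]))
((np.float64(317.5), np.float64(203.5)), (np.int32(20), np.int32(20)), array([474.9213,  43.3742,  48.    ]))
8.7 [473.1697  45.7237 149.8755]
45.8 [array([313.582 , 223.3443]), array([326.8706, 224.2675]), array([320.7304, 217.5584]), array([319.7356, 229.9709])]
42.8 [array([309.4539, 224.5393]), array([331.0002, 226.0339]), array([321.0512, 215.1307]), array([319.4379, 235.2259])]
9.8 [array([307.6708, 243.7893]), array([332.9368, 245.5051]), array([321.2749, 232.9648]), array([319.3809, 256.0379])]
9.8 [array([297.379 , 243.0904]), array([343.1737, 246.2002]), array([322.0725, 223.2482]), array([318.6384, 265.0837])]
```

View pics/w3c.png

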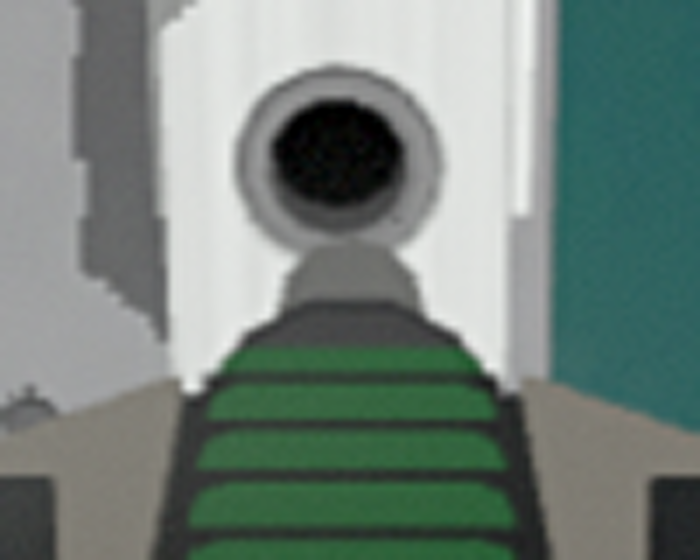

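The pin sits within about 0.7 mm of the TCP axis. I'll centre it on the left bore and descend.

>>> play_rows(
  translation=[
    [-0.0008,0.0006,0],
    [0,0,0.025],
    [0,0,0.018],
    [0,0,0.006],
    [0,0,0.004],
    [0,0,0.004],
    [0,0,0.004],
    [0,0,0.003],
    [0,0,0],
  ],
  twist=[0,0,0,0,0,0,0,0,0],
  jaw=[0.01,0.01,0.01,0.01,0.01,0.01,0.01,0.01,0.01],
)

```text
time: 9.82
ee_pos: [473.5, 46.4, 84.9]
tool_rot: [0.116, -3.139, 0.0]
wrist_force: [-0.1, 0.2, -1.3]
gripper_width: 24.0
```

>>> play_rows(
  translation=[
    [0,0,0.002],
    [0,0,0.002],
    [0,0,0.002],
    [0,0,0],
  ],
  twist=[0,0,0,0],
  jaw=[0.01,0.01,0.01,0.01],
)

```text
time: 10.32
ee_pos: [473.5, 46.4, 78.9]
tool_rot: [0.116, -3.139, 0.0]
wrist_force: [1.0, -0.3, -2.2]
gripper_width: 23.7
```

Already 15 mm deep with no force, so this one looks sound. I'll seat it fully.

>>> play_rows(
  translation=[
    [0,0,0.005],
    [0,0,0.005],
    [0,0,0.005],
    [0,0,0.005],
    [0,0,0.001],
    [0,0,0.0005],
    [0,0,0],
  ],
  twist=[0,0,0,0,0,0,0],
  jaw=[0.01,0.01,0.01,0.01,0.01,0.01,0.01],
)

```text
time: 11.2
ee_pos: [473.5, 46.4, 57.7]
tool_rot: [-0.116, 3.139, -0.001]
wrist_force: [-1.7, -0.6, 2.9]
gripper_width: 23.7
```

>>> play_rows(
  translation=[
    [0,0,-0.01],
    [0,0,-0.022],
    [0,0,-0.022],
    [0,-0.0331,0],
    [0,-0.0336,0],
    [-0.0002,-0.0336,0],
    [0,0,0],
    [0,0,0],
  ],
  twist=[0,0,0,0,0,0,0,0],
  jaw=[0.01,0.01,0.01,0.01,0.01,0.01,0.01,0.01],
)

```text
time: 12.2
ee_pos: [481.4, -53.1, 112.0]
tool_rot: [-0.116, 3.139, 0.001]
wrist_force: [0.1, 0.3, -1.7]
gripper_width: 24.0
```

```bash
python3 - <<'E'
from h import *
o=manip.get_obs(); p=o["ee_pos"]; print(p,o["time"])
c=manip.camera_params("wrist")
im=manip.capture("wrist"); cv2.imwrite("pics/w4.png",im[:,:,::-1]); 
u,v=proj("wrist",[480.5,-53.6,48],c); print(u,v,proj("wrist",p-[0,0,45.8],c))
u,v=int(u),int(v)
g=cv2.cvtColor(im,cv2.COLOR_RGB2GRAY)
for th in (60,90,110): print(bore("wrist",g,u,v,48,c,16,th))
cv2.imwrite("pics/w4c.png",cv2.resize(im[170:260,270:370,::-1],None,fx=7,fy=7,interpolation=cv2.INTER_CUBIC))
E
```

```text
[481.362  -53.0814 111.9803] 12.2
319.46999864625957 214.58989360812535 [320.0885 223.8267]
((np.float64(318.5), np.float64(209.5)), (np.int32(22), np.int32(14)), array([476.2238, -54.6959,  48.    ]))
((np.float64(317.0), np.float64(208.5)), (np.int32(27), np.int32(20)), array([475.4657, -55.9604,  48.    ]))
((np.float64(319.0), np.float64(214.0)), (np.int32(33), np.int32(33)), array([480.0231, -54.0162,  48.    ]))
```

View pics/w4c.png

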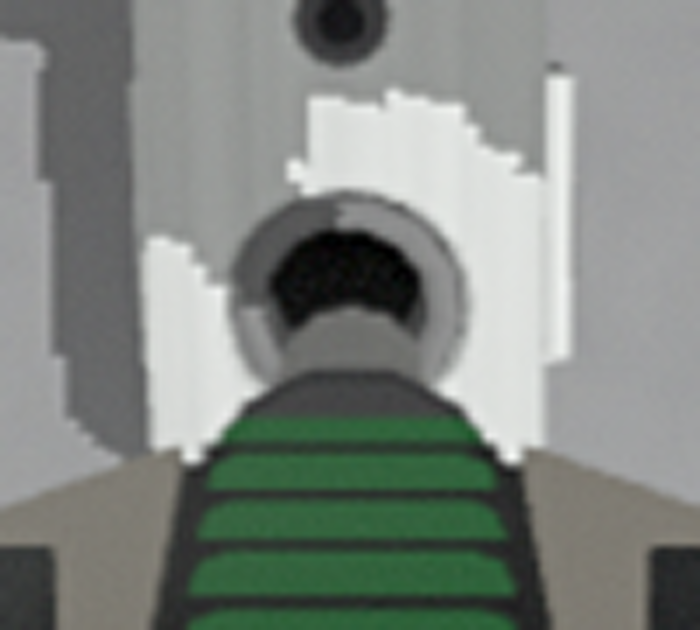

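The pin and bore are aligned to under 1 mm, both centred near column 320. Descending now.

>>> play_rows(
  translation=[
    [0.0002,-0.0003,0.012],
    [0,0,0.006],
    [0,0,0.004],
    [0,0,0.003],
    [0,0,0.002],
    [0,0,0.002],
    [0,0,0.001],
    [0,0,0],
  ],
  twist=[0,0,0,0,0,0,0,0],
  jaw=[0.01,0.01,0.01,0.01,0.01,0.01,0.01,0.01],
)

```text
time: 13.25
ee_pos: [481.0, -53.9, 81.5]
tool_rot: [0.116, -3.139, 0.0]
wrist_force: [0.3, -0.2, -2.0]
gripper_width: 24.0
```

>>> play_rows(
  translation=[
    [0,0,0.001],
    [0,0,0.001],
    [0,0,0],
  ],
  twist=[0,0,0],
  jaw=[0.01,0.01,0.01],
)

```text
time: 13.62
ee_pos: [480.9, -53.9, 79.4]
tool_rot: [0.116, -3.139, 0.0]
wrist_force: [-0.0, 0.3, -1.8]
gripper_width: 23.7
```

>>> play_rows(
  translation=[
    [0,0,0.005],
    [0,0,0.005],
    [0,0,0.005],
    [0,0,0.005],
    [0,0,0.001],
    [0,0,0.001],
    [0,0,0],
  ],
  twist=[0,0,0,0,0,0,0],
  jaw=[0.01,0.01,0.01,0.01,0.01,0.01,0.01],
)

```text
time: 14.5
ee_pos: [481.0, -53.9, 57.7]
tool_rot: [-0.116, 3.139, -0.0]
wrist_force: [-0.8, 0.5, 0.4]
gripper_width: 23.9
```

>>> play_rows(
  translation=[
    [0,0,-0.01],
    [0,0,-0.022],
    [0,0,-0.022],
    [-0.0005,-0.0326,0],
    [-0.0005,-0.0326,0],
    [-0.0006,-0.0326,0],
    [0,0,0],
    [0,0,0],
  ],
  twist=[0,0,0,0,0,0,0,0],
  jaw=[0.01,0.01,0.01,0.01,0.01,0.01,0.01,0.01],
)

```text
time: 15.5
ee_pos: [489.9, -150.8, 111.9]
tool_rot: [-0.116, 3.139, 0.001]
wrist_force: [-0.2, -0.2, -1.5]
gripper_width: 23.9
```

```bash
python3 - <<'E'
from h import *
o=manip.get_obs(); p=o["ee_pos"]; print(p,o["time"])
c=manip.camera_params("wrist")
im=manip.capture("wrist"); cv2.imwrite("pics/w5.png",im[:,:,::-1]); 
u,v=proj("wrist",[489.4,-151.4,48],c); print(u,v,proj("wrist",p-[0,0,45.8],c))
cv2.imwrite("pics/w5c.png",cv2.resize(im[170:260,270:370,::-1],None,fx=7,fy=7,interpolation=cv2.INTER_CUBIC))
E
```

```text
[ 489.8727 -150.7886  111.9478] 15.5
319.3362385532526 215.06309616740592 [320.103  223.8375]
```

View pics/w5c.png

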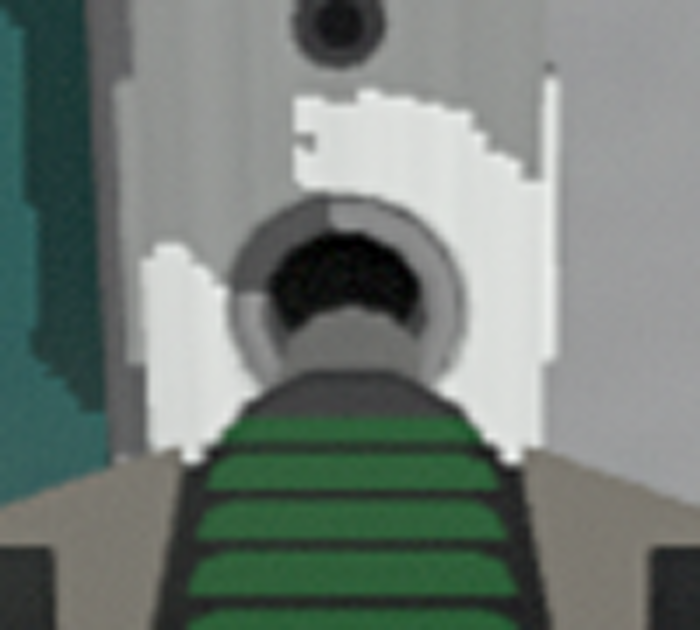

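The alignment matches the middle nest. Descending, slowly near the 12 mm step.

>>> play_rows(
  translation=[
    [0,-0.0004,0.012],
    [0,0,0.006],
    [0,0,0.004],
    [0,0,0.003],
    [0,0,0.002],
    [0,0,0.001],
    [0,0,0.001],
    [0,0,0.001],
    [0,0,0],
  ],
  twist=[0,0,0,0,0,0,0,0,0],
  jaw=[0.01,0.01,0.01,0.01,0.01,0.01,0.01,0.01,0.01],
)

```text
time: 16.68
ee_pos: [489.9, -151.7, 81.5]
tool_rot: [-0.116, 3.139, -0.0]
wrist_force: [-0.4, -0.6, -1.1]
gripper_width: 23.9
```

>>> play_rows(
  translation=[
    [0,0,0.0006],
    [0,0,0.0005],
    [0,0,0],
  ],
  twist=[0,0,0],
  jaw=[0.01,0.01,0.01],
)

```text
time: 17.05
ee_pos: [490.1, -151.7, 80.9]
tool_rot: [-0.116, 3.139, -0.001]
wrist_force: [-1.9, -0.8, 4.9]
gripper_width: 23.8
```

>>> play_rows(
  translation=[
    [0,0,0.0005],
    [0,0,0.0005],
    [0,0,0],
    [0,0,0],
  ],
  twist=[0,0,0,0],
  jaw=[0.01,0.01,0.01,0.01],
)

```text
time: 17.55
ee_pos: [490.2, -151.7, 80.5]
tool_rot: [-0.116, 3.139, -0.002]
wrist_force: [-4.2, -0.2, 14.6]
gripper_width: 24.1
```

The right block stops the pin at about 12 mm with clear force, so it's the faulty one. I'll return the gauge to the stand.

>>> play_rows(
  translation=[
    [0,0,-0.01],
    [0,0,-0.025],
    [0,0,-0.034],
    [-0.044,-0.0014,0],
    [-0.044,-0.0014,0],
    [-0.044,-0.0014,0],
    [-0.0442,-0.0014,0],
    [0,0,0],
    [0,0,0],
  ],
  twist=[0,0,0,0,0,0,0,0,0],
  jaw=[0.01,0.01,0.01,0.01,0.01,0.01,0.01,0.01,0.01],
)

```text
time: 18.68
ee_pos: [665.3, -144.1, 148.1]
tool_rot: [0.117, -3.138, -0.001]
wrist_force: [-0.9, 0.8, -2.6]
gripper_width: 23.8
```

```bash
python3 - <<'E'
from h import *
o=manip.get_obs(); p=o["ee_pos"]; print(p,o["time"])
c=manip.camera_params("wrist")
im=manip.capture("wrist"); cv2.imwrite("pics/w6.png",im[:,:,::-1]); 
print(proj("wrist",p-[0,0,45.8],c), [proj("wrist",[x,y,44],c) for x,y in((666.2,-144.5),(664,-145))])
cv2.imwrite("pics/w6c.png",cv2.resize(im[150:250,260:380,::-1],None,fx=6,fy=6,interpolation=cv2.INTER_CUBIC))
E
```

```text
[ 665.3138 -144.1069  148.0735] 18.675
[320.1229 223.9276] [array([319.4764, 202.3202]), array([319.1183, 200.0552])]
```

View pics/w6c.png

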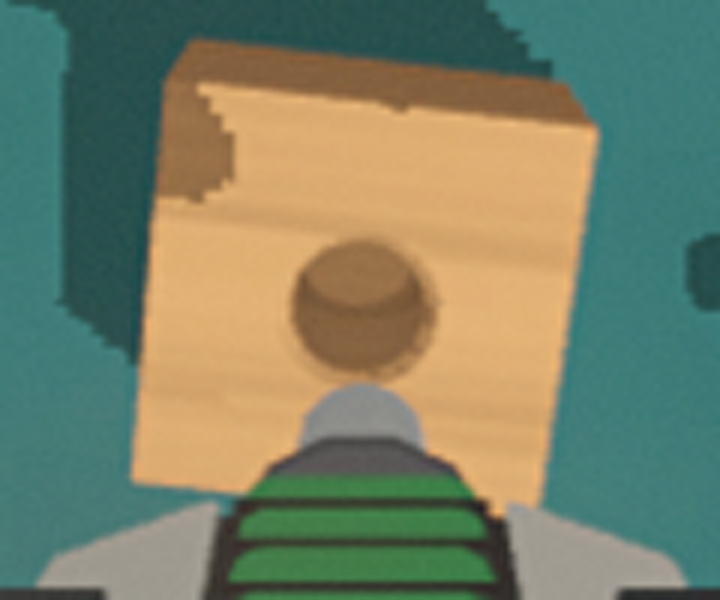

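The hole centre at (320.5,201.2) maps to about (665.2,-143.6), and the tool is already within 1 mm of that. Lowering the gauge.

>>> play_rows(
  translation=[
    [-0.0003,0.0004,0.02],
    [0,0,0.02],
    [0,0,0.012],
    [0,0,0.008],
    [0,0,0.01],
    [0,0,0.01],
    [0,0,0.008],
    [0,0,0.004],
    [0,0,0.0015],
    [0,0,0],
  ],
  twist=[0,0,0,0,0,0,0,0,0,0],
  jaw=[0.01,0.01,0.01,0.01,0.01,0.01,0.01,0.01,0.01,0.01],
)

```text
time: 19.98
ee_pos: [666.4, -143.9, 55.1]
tool_rot: [-0.116, 3.139, -0.0]
wrist_force: [-0.9, 0.7, -1.4]
gripper_width: 24.1
```

>>> play_rows(
  translation=[
    [0,0,0.0007],
    [0,0,0.0005],
    [0,0,0],
  ],
  twist=[0,0,0],
  jaw=[0.01,0.01,0.01],
)

```text
time: 20.35
ee_pos: [666.4, -143.9, 53.9]
tool_rot: [-0.116, 3.139, -0.0]
wrist_force: [0.5, -0.0, -1.5]
gripper_width: 23.8
```

>>> play_rows(
  translation=[
    [0,0,0.0003],
    [0,0,0],
    [0,0,0],
    [0,0,0],
    [0,0,-0.02],
    [0,0,-0.04],
    [0,0,-0.04],
  ],
  twist=[0,0,0,0,0,0,0],
  jaw=[0.04,0.062,0.062,0.062,0.062,0.062,0.062],
)

```text
time: 21.22
ee_pos: [666.4, -143.6, 155.9]
tool_rot: [-0.117, 3.139, 0.0]
wrist_force: [1.0, 0.1, -0.0]
gripper_width: 61.7
```

>>> play_rows(
  translation=[
    [0.0442,0.0014,0],
    [0.0442,0.0014,0],
    [0.0442,0.0014,0],
    [0.0443,0.0013,0],
    [0,0,0],
    [0,0,0],
  ],
  twist=[0,0,0,0,0,0],
  jaw=[0.062,0.062,0.062,0.062,0.062,0.062],
)

```text
time: 21.98
ee_pos: [490.6, -151.7, 154.7]
tool_rot: [-0.116, 3.137, -0.002]
wrist_force: [0.7, 1.0, 0.3]
gripper_width: 62.0
```

```bash
python3 - <<'E'
from h import *
o=manip.get_obs(); p=o["ee_pos"]; print(p,o["time"],o["gripper_width"])
im=manip.capture("wrist"); s=manip.capture("side")[100:300,230:490]
cv2.imwrite("pics/w7.png",im[:,:,::-1])
cv2.imwrite("pics/s7.png",cv2.resize(s[:,:,::-1],None,fx=3,fy=3,interpolation=cv2.INTER_CUBIC))
E
```

```text
[ 490.5916 -151.6572  154.7203] 21.975 61.95838225985988
```

View pics/w7.png

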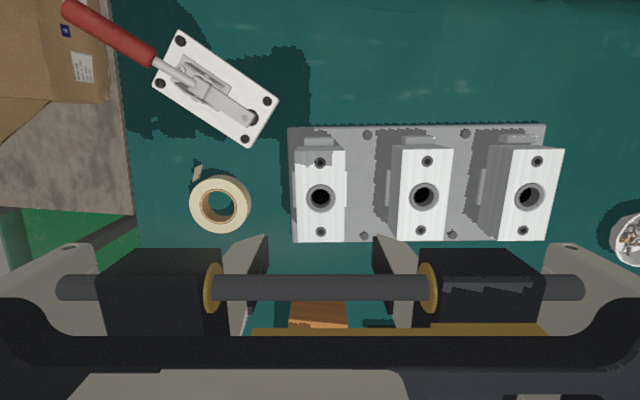

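View pics/s7.png

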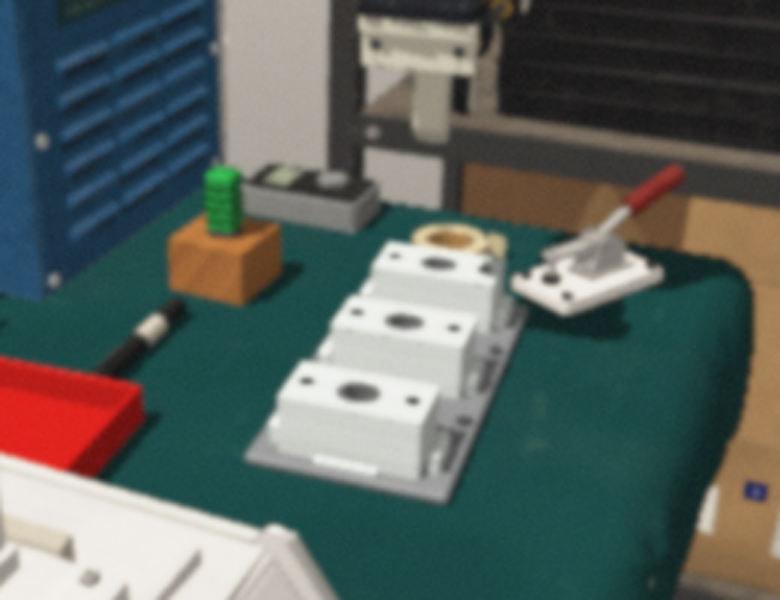

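The gauge stands upright in its stand, and the gripper is centred over the right block. Descending to grip it.

>>> play_rows(
  translation=[
    [0.0008,0.0002,0.03],
    [0,0,0.04],
    [0,0,0.03],
    [0,0,0.02],
    [0,0,0.012],
    [0,0,0.004],
    [0,0,0],
    [0,0,0],
    [0,0,0],
    [0,0,0],
  ],
  twist=[0,0,0,0,0,0,0,0,0,0],
  jaw=[0.062,0.062,0.062,0.062,0.062,0.062,0.06,0.045,0.035,0.03],
)

```text
time: 23.32
ee_pos: [489.0, -151.5, 18.0]
tool_rot: [-0.116, 3.139, -0.001]
wrist_force: [-0.8, -0.3, 6.3]
gripper_width: 45.9
```

>>> play_rows(
  translation=[
    [0,0,0],
    [0,0,0],
    [0,0,0],
  ],
  twist=[0,0,0],
  jaw=[0.03,0.03,0.03],
)

```text
time: 23.7
ee_pos: [488.9, -151.6, 18.0]
tool_rot: [-0.116, 3.139, -0.001]
wrist_force: [-2.3, -0.5, 5.2]
gripper_width: 45.9
```

>>> play_rows(
  translation=[
    [0,0,-0.01],
    [0,0,-0.03],
    [0,0,-0.035],
    [0,0,-0.035],
    [-0.0254,0.0352,0],
    [-0.0254,0.0352,0],
    [-0.0254,0.0352,0],
    [-0.0254,0.0352,0],
  ],
  twist=[0,0,0,0,0,0,0,0],
  jaw=[0.03,0.03,0.03,0.03,0.03,0.03,0.03,0.03],
)

```text
time: 24.7
ee_pos: [579.8, -2.4, 127.7]
tool_rot: [0.116, -3.139, 0.0]
wrist_force: [0.9, 0.6, -3.2]
gripper_width: 45.7
```

>>> play_rows(
  translation=[
    [-0.0254,0.0352,0],
    [-0.0254,0.0352,0],
    [-0.0254,0.0352,0],
    [-0.0257,0.0348,0],
    [0,0,0],
    [0,0,0],
  ],
  twist=[0,0,0,0,0,0],
  jaw=[0.03,0.03,0.03,0.03,0.03,0.03],
)

```text
time: 25.45
ee_pos: [670.2, 143.6, 127.1]
tool_rot: [0.117, -3.138, 0.001]
wrist_force: [0.7, -1.2, -2.5]
gripper_width: 45.7
```

```bash
python3 - <<'E'
from h import *
o=manip.get_obs(); p=o["ee_pos"]; print(p,o["time"],o["gripper_width"],o["wrist_force"])
c=manip.camera_params("wrist")
im=manip.capture("wrist"); s=manip.capture("top")[90:290,180:440]
cv2.imwrite("pics/w8.png",im[:,:,::-1])
cv2.imwrite("pics/t8.png",cv2.resize(s[:,:,::-1],None,fx=3,fy=3,interpolation=cv2.INTER_CUBIC))
from math import *
a=radians(4.7)
for x,y in((-62,-75),(-62,75),(62,75),(62,-75)):
    X=671.1+x*cos(a)-y*sin(a);Y=143.8+x*sin(a)+y*cos(a); print(proj("wrist",[X,Y,26],c))
E
```

```text
[670.1983 143.5789 127.1293] 25.45 45.73777997242544 [ 0.7401 -1.1511 -2.4902]
[233.7865 136.1738]
[405.7037 134.7019]
[396.064  262.1935]
[245.5064 263.3562]
```

View pics/w8.png

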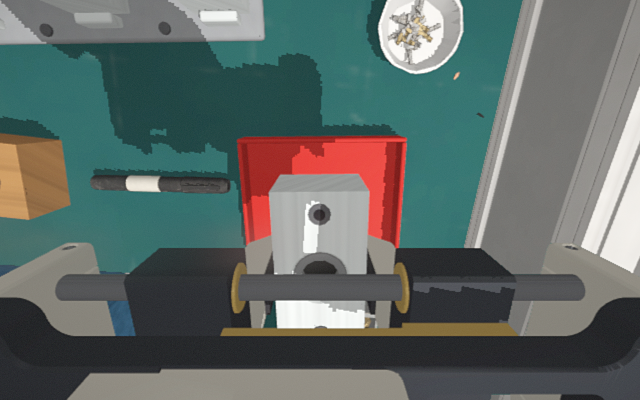

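View pics/t8.png

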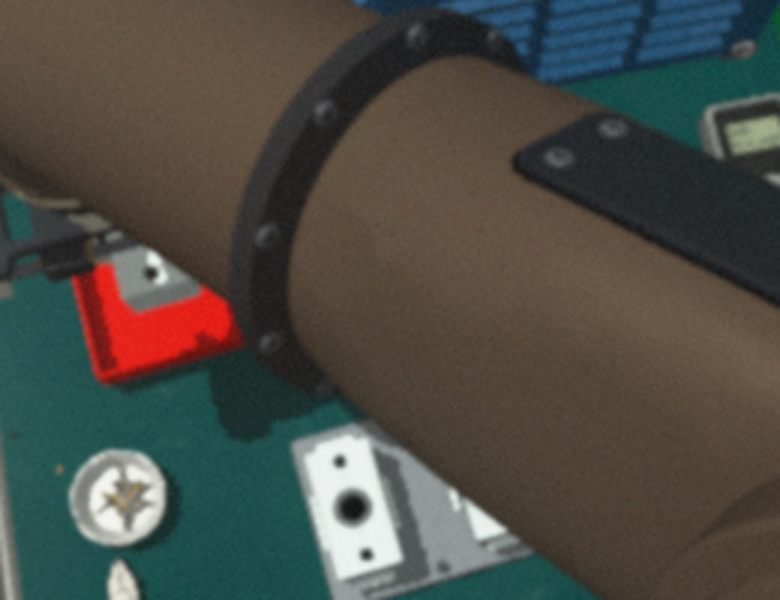

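The tray matches the prediction, with near rim corners at (238,138) and (406,138). Lowering the block.

>>> play_rows(
  translation=[
    [-0.001,0.001,0.03],
    [0,0,0.035],
    [0,0,0.025],
    [0,0,0.012],
    [0,0,0.006],
    [0,0,0.003],
    [0,0,0.001],
    [0,0,0],
  ],
  twist=[0,0,0,0,0,0,0,0],
  jaw=[0.03,0.03,0.03,0.03,0.03,0.03,0.03,0.03],
)

```text
time: 26.55
ee_pos: [672.0, 145.4, 16.0]
tool_rot: [-0.116, 3.139, 0.0]
wrist_force: [0.7, -0.1, -2.4]
gripper_width: 45.9
```

>>> play_rows(
  translation=[
    [0,0,0.001],
    [0,0,0.001],
    [0,0,0],
  ],
  twist=[0,0,0],
  jaw=[0.03,0.03,0.03],
)

```text
time: 26.92
ee_pos: [671.9, 145.3, 14.1]
tool_rot: [-0.116, 3.139, -0.0]
wrist_force: [-2.6, -0.7, 5.6]
gripper_width: 45.8
```

On the floor (+8 N). Releasing and rising.

>>> play_rows(
  translation=[
    [0,0,0],
    [0,0,0],
    [0,0,0],
    [0,0,-0.02],
    [0,0,-0.05],
    [0,0,-0.06],
    [0,0,-0.06],
    [0,0,0],
  ],
  twist=[0,0,0,0,0,0,0,0],
  jaw=[0.055,0.064,0.064,0.064,0.064,0.064,0.064,0.064],
)

```text
time: 27.92
ee_pos: [673.9, 147.5, 211.1]
tool_rot: [-0.116, 3.13, 0.005]
wrist_force: [-0.4, 0.7, -0.2]
gripper_width: 63.9
```

>>> play_rows(
  translation=[
    [0.05,0,0],
    [0.05,0,0],
    [0,0,0],
  ],
  twist=[0,0,0],
  jaw=[0.064,0.064,0.064],
)

```text
time: 28.3
ee_pos: [568.1, 137.8, 203.8]
tool_rot: [0.121, -3.138, 0.004]
wrist_force: [0.2, -0.6, -0.3]
gripper_width: 64.3
```

```bash
python3 - <<'E'
from h import *
o=manip.get_obs(); p=o["ee_pos"]; print(p,o["time"],o["gripper_width"],o["wrist_force"])
im=manip.capture("side"); t=manip.capture("top")
cv2.imwrite("pics/s9.png",cv2.resize(im[110:300,200:460,::-1],None,fx=3,fy=3,interpolation=cv2.INTER_CUBIC))
cv2.imwrite("pics/t9.png",t[:,:,::-1])
cv2.imwrite("pics/w9.png",manip.capture("wrist")[:,:,::-1])
E
```

```text
[568.1302 137.7646 203.8302] 28.3 64.28430434763506 [ 0.1554 -0.5601 -0.3466]
```

View pics/s9.png

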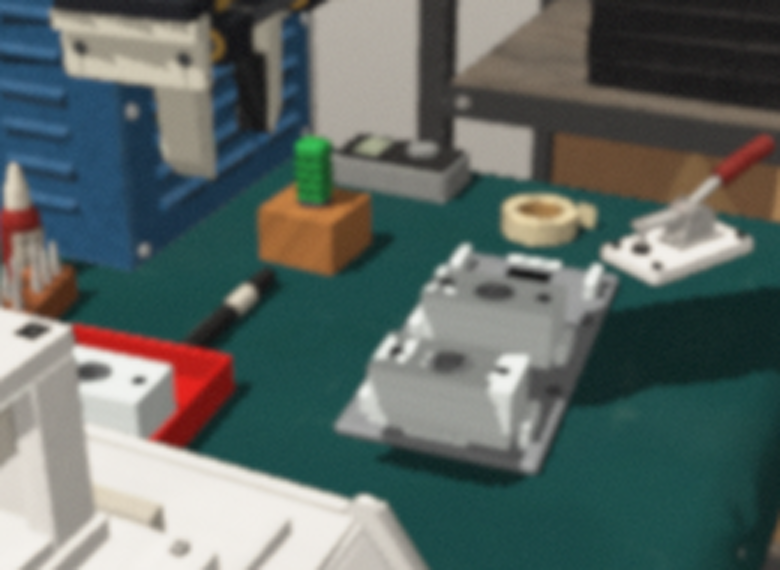

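View pics/w9.png

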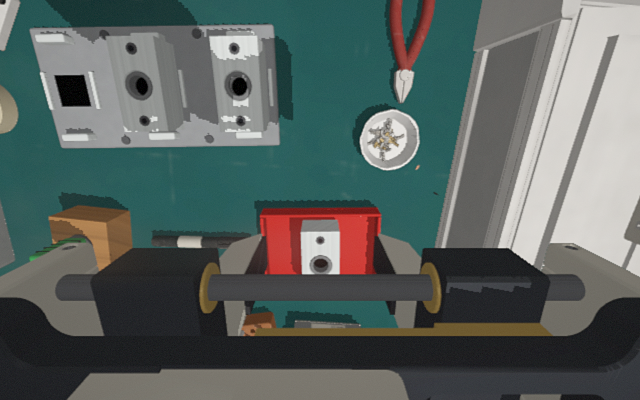

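View pics/t9.png

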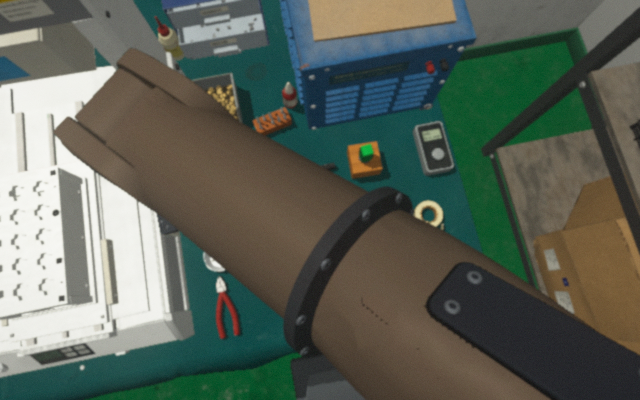

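The block lies flat in the tray, both sound blocks are seated, and the gauge is upright in its stand. I'll let the arm settle and hand in.

>>> play_rows(
  translation=[
    [0,0,0],
    [0,0,0],
    [0,0,0],
  ],
  twist=[0,0,0],
  jaw=[0.064,0.064,0.064],
)

```text
time: 28.82
ee_pos: [572.3, 138.0, 203.2]
tool_rot: [0.116, -3.139, -0.001]
wrist_force: [-0.1, -0.5, -0.4]
gripper_width: 63.9
```

```bash
python3 - <<'E'
from h import *
print(manip.get_obs()["ee_pos"],manip.get_obs()["wrist_force"]); print(manip.sign_off())
E
```

```text
[572.2588 137.9928 203.2355] [-0.0835 -0.5223 -0.3927]
the job is handed in; nothing more can be done
None
```

I tried the gauge in all three blocks, moved the faulty one to the reject tray, put the gauge back in its stand and handed the job in at about 29 s.

- **Left and middle nests:** the pin went in all the way to the collar, so both blocks are sound and stayed in their nests.
- **Right nest:** the pin stopped about 12 mm down, with the wrist force reaching about 15 N, so this is the faulty block. I set it on the tray floor, where contact showed as an 8 N rise in wrist force, and released it.

The last pictures show the rejected block flat in the tray with its bore upright, the other two seated in their nests, and the gauge standing in its stand. The arm is clear at 203 mm height with near-zero wrist force. When the gauge was released, the wrist force showed no clear contact with the stand, so it may have dropped a fraction of a millimetre to seat. No check failed or disagreed.

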